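# Set the carton gauge stop and push the carton up to it

### The arm

A 7-joint arm with a two-finger parallel gripper is mounted at the origin on the work surface. World frame = base frame: x ahead of the robot, y to its left, z up, the work surface at z = 0. Lengths are in m, angles in rad, forces in N, time in s.
With the tool pointing down it reaches from about 0.425 to 0.875 m from the base axis. Payload 4.7 kg.
Tool frame: the origin (TCP) lies at the centre of the arm's flange, where the gripper is bolted on; the fingertips stand 182 mm ahead of it and the grasp point (between the pads) lies 164 mm ahead of it; z points along the fingers, y is the direction in which the jaws open and shut (so a half turn about z gives the same grasp; the last joint's range is limited). The gripper opens to 87 mm and grips with 3 to 60 N. Pads are 19 mm wide; open, the fingers measure 117 mm over their backs; the gripper's body (75 mm by 190 mm) begins 51 mm behind the grasp point.
Start: joints at [1.231, 0.321, -0.07, 1.45, 0.023, 1.371, -0.057], TCP at [0.225, -0.61, 0.405] pointing down, gripper open.
Joint ranges: [-2.86, 2.86], [-0.3, 2.09], [-1.38, 1.24], [0.06, 2.45], [-1.56, 4.7], [0.09, 2.05], [-2.69, 2.69]. Speed limits (rad/s): [2.57, 2.57, 3.14, 3.14, 3.14, 3.14, 3.14].

### API

Orientations are given as a 3x3 rotation matrix whose columns are the frame's x, y, z axes.
In Python, from plant import r gives the robot as it stands.
- The arm moves only by the tool carry_out, never from a script. Its argument "plan" is a list of rows, each a list of 5 numbers: the shift along the tool's x, y, z in mm, then the turn about the tool's z in degrees, then the opening, from 0 (shut) to 1 (fully open). In form: [[x, y, z, turn, claw], ...]. A call has 1 to 12 rows; each row is the pose to reach, as a shift and turn from the pose commanded when the call began, along the tool's axes at that moment; what a row does not reach only later rows make up. A row lasts 1/8 s, in which the tool goes at most 62.5 mm and 10.7 degrees, less where a joint would pass 70% of its speed; a pose out of reach is approached as far as the arm can. A call with a gripper value outside its range is refused whole. The fingers move at their own pace and stop on an object; "force" is the grip in N (left out, the last holds). Time passes only in rows, so rows that repeat a pose let the fingers close. It gives the time, the measured TCP pose, the force and the opening at its end, in the units of the state.
- r.observe(): the state, without advancing time (a new reading comes with each control period).
- r.capture(name): name is "side" or "top" or "wrist"; returns a dict with "pixels" (420x560x3 uint8, red, green, blue), "depth" (420x560 float32, m along the optical axis (not along the pixel's ray), 0 where there is no reading), "intrinsics" (3x3 intrinsics, pixels), "pose" (4x4, takes a point from camera to world coordinates). Camera axes: x right, y down, z forward; pixel columns grow to the right and rows downward; lengths in m; the calibration is good to about 2 mm. The wrist camera is an equidistant fisheye: a pixel r from the principal point sees the ray r / f radians off the axis. A picture is of the moment at which its call begins.
- r.job_done(): hands the job in, once; it reports no verdict.
The state is a dict: "clock": time; "joints": joint angles; "qvel": joint speeds; "effort": joint torques, N m; "ee_pos": TCP position; "eef_rot": TCP orientation; "wrist_force": force on the tool from outside, world axes, zero at the start; "wrist_torque": the same for the moment, N m; "finger_gap": opening from 0.0 (shut) to 1.0 (fully open).
Only numpy, scipy, OpenCV 4.12 (cv2) and the standard library are available. Lean on these libraries where they do the work, as an engineer would, in place of code of your own. Each camera call takes 0.05 s, during which the arm holds its last target.

### The job

On the packing bench, first push the blue sliding stop along its rail, on its own, until it clicks into the notch marked by the orange tag. Then push the small carton along the gauge bed until its end rests against the stop, without shoving the stop out of its notch. Only push, do not pick up or tip the carton, and leave everything else where it is.

Things in the scene. Friction and masses are not known exactly. Their poses are not given: they have to be found in the camera images.
- gauge: Fixed grey plate 220 x 400 x 12 mm, origin under its centre, y along the rail, x across it away from the robot, yaw up to 0.2 either way. In its frame (mm): carton bed x -89 to 5, top z 12, y ends open; front lip x -97 to -89, top z 26; dark rail x 5 to 65, top z 40, with three 12 wide notches at y = 25, 70, 115; tag ledge x 75 to 107, top z 32.
- stop (a joint): Travel (m) of the blue stop along gauge +y: ends 0 and 0.19, starts below 0.035; its centre is at gauge y = value - 0.055, so the notches are at 0.080, 0.125, 0.170. Slides with about 2 N. Its spring catch drops into every notch it passes: within about 4 mm it pulls itself in (push force dips to zero); 10 to 12 N either way pushes it out again.
- catch (a joint): Drop of the stop's spring catch, in m: 0 to 0.001 while it rides on the strip between notches, about 0.004 when it has fallen into a notch (within about half a second). Works by itself.
- push_block (a point): Centre of the black block on the stop, to push it by: 36 mm (gauge x) x 24 mm (gauge y) x 36 mm high. The point is at gauge x = 40 mm, z = 74 mm (block z 56 to 92), at the stop's centre along y. The blue saddle below is 56 x 52 mm (x, y), z = 42 to 56 mm.
- stop_pointer (a point): Tip of the stop's red pointer, on the stop's centre line, gauge x = 76 mm, z = 45 mm; level along y with the tag of a notch when the catch is in that notch.
- stop_face (a point): Point on the -y face of the blue stop plate, the face the carton comes to rest on, at gauge x = -42 mm, z = 37 mm, 4 mm to -y of the stop's centre; axes as the gauge's. The plate is 88 mm (x) x 8 mm (y), z = 19 to 63 mm, and reaches across the bed from the saddle.
- tag_orange: Orange tag, 28 x 24 x 5 mm (x, y, z), fixed on the ledge beside the wanted notch (any of the three), axes as the gauge's; origin at the centre of its underside, gauge z = 32 mm, at the notch's y. The other two notches have grey tags.
- carton: Loose brown carton with a pale band, 84 mm (its x) x 70 mm (its y) x 50 mm high, 0.11 to 0.22 kg, origin at the centre of its underside; lies on the bed between lip and rail (about 5 mm play each side) on the -y side of the stop, its axes within 0.05 rad of the gauge's.
- tape_roll: Bystander: clear tape roll, 38 mm across, 22 mm high, lying at the +y end of the gauge bed.
- marker: Bystander: yellow marker 16 x 100 x 14 mm, lying on the bench in front of the gauge.
- shoehorn: Bystander: flat steel shoehorn 34 x 130 x 8 mm, lying on the bench in front of the gauge.
- shoe: Bystander: white sports shoe about 255 x 92 x 95 mm, to the +y side.
- scanner: Bystander: black hand scanner about 180 x 70 x 35 mm, lying to the -y side.
Things that resemble listed ones, but are neither listed nor needed, are in the scene too. What is shaped like the carton but green or yellow is not meant.

How it is judged:
On the way, in this order (a step that is already met when the one before it is completed fails the run):
1. the stop's catch is down in the notch with the orange tag, the carton not yet touching the stop (y of stop_pointer in the frame of tag_orange between -0.003 and 0.003 m and value of joint catch above 0.0018 m and y of carton in the frame of stop_face below -0.045 m), for 0.2 s.
2. the carton rests against the stop, the stop still in the orange notch (y of stop_pointer in the frame of tag_orange between -0.003 and 0.003 m and value of joint catch above 0.0018 m and y of carton in the frame of stop_face between -0.041 and -0.032 m and angle between the y axis of carton and the y axis of stop_face, either way round below 0.1 rad), for 0.2 s.
At the end, for the whole second after the job is handed in: The stop's catch is down (catch drop over 1.8 mm) in the orange tag's notch, pointer within 3 mm of the tag's middle; the carton lies flat and at rest on the bed, square to the stop within 0.1 rad, its end against the stop plate (centre 32 to 41 mm from the plate's face) (all of step 2 and linear speed of carton below 0.01 m/s and angle between carton's own z axis and vertical below 0.08 rad and height (world z) of carton below 0.018 m and velocity of joint stop between -0.01 and 0.01 m/s); the robot touches nothing.
It fails at once if the carton is lifted (over 15 mm) off the bed (height (world z) of carton above 0.027 m).
It fails at once if the carton is tipped (angle between carton's own z axis and vertical above 0.3 rad).
It fails at once if a bystander (tape roll, marker, shoehorn, shoe, scanner) is moved more than 20 mm (distance of any of tape_roll, marker, shoehorn, shoe, scanner from where it was at the start of the episode above 0.02 m).
It also fails if it takes over 67 s, if anything falls off the work surface, if the arm or the gripper's body presses on something with over 40 N, if the wrist force passes 120 N, or if a joint passes its speed limit or range.

## Working session

There is one attempt and no reset: what is moved stays moved. The work goes in short steps, Python scripts to look and compute and a tool call to move; the robot and the scene stay as the last step left them, time stands still between calls to the robot, and variables do not carry over. Pictures are saved under pics/ and viewed, and the job is handed in when it is done.

Besides the shell and the picture viewer there is one more tool, called as name([rows], argument=value, ...), one row to a line, values as JSON. carry_out: Moves the arm, as the interface text tells. Its arguments: {"type":"object","properties":{"plan":{"type":"array"},"force":{"type":"number"}},"required":["plan"]}

```bash
mkdir -p pics; ls; python3 - <<'E'
from plant import r
import cv2,pickle
s=r.observe();print({k:s[k] for k in('clock','ee_pos','eef_rot','finger_gap')})
for n in('side','top','wrist'):
    c=r.capture(n);pickle.dump(c,open(f'pics/{n}0.pkl','wb'));cv2.imwrite(f'pics/{n}0.png',c['pixels'][:,:,::-1])
    print(n,c['intrinsics'],c['pose'])
E
```

```text
pics
{'clock': 0.0, 'ee_pos': array([ 0.22511195, -0.60955683,  0.40368125]), 'eef_rot': array([[ 9.38051044e-01,  3.46496310e-01, -7.39116660e-04],
       [ 3.46497084e-01, -9.38049481e-01,  1.71542969e-03],
       [-9.89379400e-05, -1.86526238e-03, -9.99998256e-01]]), 'finger_gap': 0.9993757102775886}
side [[469.03630215   0.         278.26360586]
 [  0.         469.03630215 212.76341893]
 [  0.           0.           1.        ]] [[-0.93203521 -0.21065918  0.29484415  0.0954764 ]
 [-0.36233719  0.55234523 -0.75075063  1.06357688]
 [-0.00470324 -0.80655902 -0.59113486  0.91636105]
 [ 0.          0.          0.          1.        ]]
top [[478.96302467   0.         284.79138523]
 [  0.         478.96302467 207.22292132]
 [  0.           0.           1.        ]] [[ 0.02662017 -0.99619161  0.08302801  0.38823425]
 [-0.99949754 -0.0250947   0.01936297 -0.02950119]
 [-0.01720567 -0.08350174 -0.99635908  1.26062906]
 [ 0.          0.          0.          1.        ]]
wrist [[325.1922621    0.         274.05933286]
 [  0.         325.1922621  214.14114193]
 [  0.           0.           1.        ]] [[ 0.3457682  -0.89613444 -0.27818595  0.30121529]
 [-0.93831879 -0.33069117 -0.10100097 -0.58212287]
 [-0.00148319  0.29595003 -0.95520227  0.38284091]
 [ 0.          0.          0.          1.        ]]
```

View pics/top0.png

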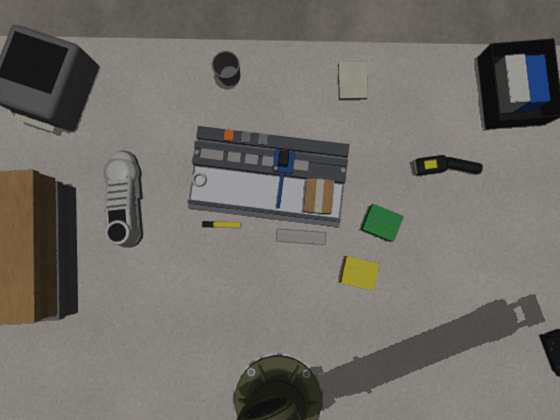

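View pics/side0.png

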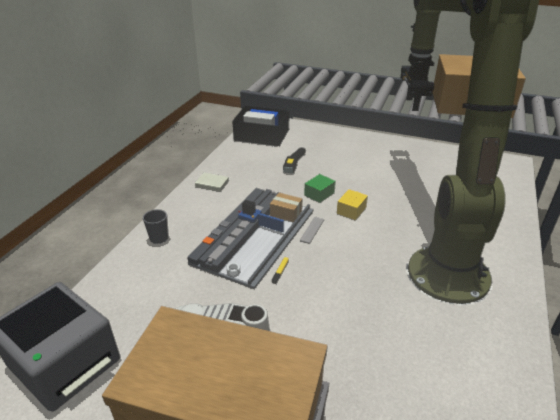

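The top view shows the gauge at about (190-350, 127-225), with the orange tag at (228,135). The tag is at the far +y notch, and the grey tags are at 245 and 262. The stop block is at (284,158), the carton at (319,196) and the tape roll at (199,180). Next I'll measure these.

```bash
cat > h.py <<'E'
import numpy as np,cv2
def ray(c,u,v,z):
    K=c['intrinsics'];P=c['pose'];d=P[:3,:3]@np.linalg.inv(K)@np.array([u,v,1.]);o=P[:3,3]
    return o+d*(z-o[2])/d[2]
def mask(c,lo,hi,box):
    h=cv2.cvtColor(c['pixels'],cv2.COLOR_RGB2HSV);m=cv2.inRange(h,lo,hi);b=np.zeros_like(m);x0,y0,x1,y1=box;b[y0:y1,x0:x1]=255
    return m&b
def big(m):
    cs,_=cv2.findContours(m,cv2.RETR_EXTERNAL,cv2.CHAIN_APPROX_NONE);return sorted(cs,key=cv2.contourArea)[::-1]
def pts(c,m,zlo,zhi):
    v,u=np.nonzero(m);K=c['intrinsics'];d=c['depth'][v,u];p=np.c_[(u-K[0,2])/K[0,0]*d,(v-K[1,2])/K[1,1]*d,d]
    w=p@c['pose'][:3,:3].T+c['pose'][:3,3];k=(d>0)&(w[:,2]>zlo)&(w[:,2]<zhi);return w[k]
E
python3 - <<'E'
import pickle,cv2
from h import *
c=pickle.load(open('pics/top0.pkl','rb'))
im=c['pixels'][115:240,180:360,::-1];cv2.imwrite('pics/crop0.png',cv2.resize(im,None,fx=4.4,fy=4.4,interpolation=cv2.INTER_CUBIC))
def cen(m):
    v,u=np.nonzero(m);return u.mean(),v.mean(),len(u)
mo=mask(c,(3,150,100),(15,255,255),(215,120,240,150));u,v,n=cen(mo);print('tag',u,v,n,ray(c,u,v,.037))
# gauge bed: bright region
w=pts(c,mask(c,(0,0,0),(179,255,255),(185,120,360,230)),0.005,0.02)
print(len(w),w.min(0),w.max(0))
for nm,lo,hi,zlo,zhi in(('carton',(5,50,60),(20,255,255),.055,.07),('blue',(100,120,40),(130,255,255),.03,.07),('all>80',(0,0,0),(179,255,255),.083,.1),('rail',(0,0,0),(179,255,255),.036,.045)):
    w=pts(c,mask(c,lo,hi,(185,120,360,230)),zlo,zhi)
    if len(w)<3: print(nm,len(w));continue
    rc=cv2.minAreaRect(w[:,:2].astype(np.float32)*1000);print(nm,len(w),rc,w.mean(0),w.std(0))
E
```

```text
tag 228.33333333333334 134.55913978494624 93 [0.67620119 0.14623648 0.037     ]
5792 [ 0.4287987  -0.20001191  0.00500383] [0.73097637 0.26525028 0.01998304]
carton 692 ((529.0195922851562, -48.066383361816406), (165.59152221679688, 91.11510467529297), 78.07967376708984) [ 0.52044309 -0.08902474  0.06237659] [0.02472563 0.02517427 0.00234681]
blue 338 ((561.7327880859375, 5.2158203125), (50.841453552246094, 143.51690673828125), 84.3246841430664) [0.58602078 0.00100029 0.05830731] [0.03455846 0.01534535 0.00401177]
all>80 145 ((608.9591064453125, 0.7998485565185547), (23.5894832611084, 36.23211669921875), 84.76373291015625) [0.60822939 0.0009007  0.09209162] [0.01059871 0.00699379 0.00247244]
rail 2923 ((585.2817993164062, 40.256195068359375), (400.1068115234375, 188.88316345214844), 83.87882995605469) [0.61492429 0.05627717 0.04015549] [0.0300579  0.11495686 0.00221232]
```

```bash
python3 - <<'E'
import pickle,cv2
from h import *
c=pickle.load(open('pics/side0.pkl','rb'))
im=c['pixels'][180:290,180:320,::-1];cv2.imwrite('pics/crops.png',cv2.resize(im,None,fx=5,fy=5,interpolation=cv2.INTER_CUBIC))
E
```

```text
(no output)
```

View pics/crop0.png

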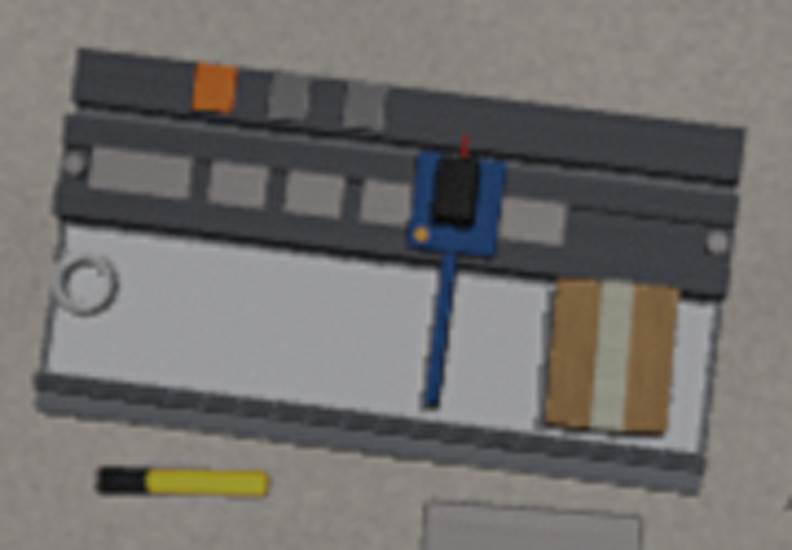

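View pics/crops.png

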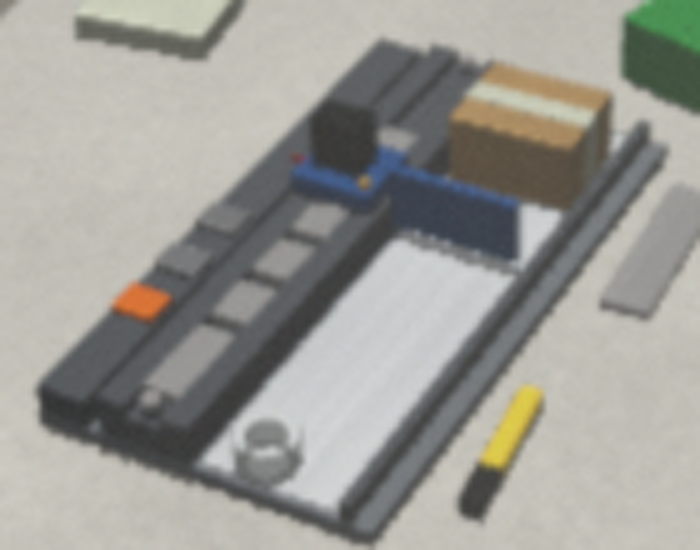

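```bash
cat >> h.py <<'E'
# gauge frame from tag (91,115) and yaw
TH=-0.107
GX=np.array([np.cos(TH),np.sin(TH)]);GY=np.array([-np.sin(TH),np.cos(TH)])
TAG=np.array([.6762,.1462])
ORG=TAG-.091*GX-.115*GY
def g2w(x,y,z): p=ORG+x*GX+y*GY;return np.array([p[0],p[1],z])
def w2g(p): d=np.asarray(p)[:2]-ORG;return np.array([d@GX,d@GY])*1000
def shift(s,target): # mm in tool axes
    return (s['eef_rot'].T@(np.asarray(target)-s['ee_pos'])*1000).round(1)
def status(s):
    G=np.array([[*GX],[*GY]]);f=s['wrist_force']
    print('t',s['clock'],'gauge TCP mm',w2g(s['ee_pos']).round(1),'tipz',round(1000*(s['ee_pos'][2]-.182),1),'F gx,gy,z',(G@f[:2]).round(2),round(f[2],2),'gap',round(s['finger_gap'],3))
    R=s['eef_rot'];print('tool x angle rel gauge deg',np.degrees(np.arctan2(R[1,0],R[0,0])-TH).round(2))
E
python3 - <<'E'
import pickle
from h import *
from plant import r
c=pickle.load(open('pics/top0.pkl','rb'))
print('org',ORG,'block',w2g([.6089,.0008]))
# yaw check from edge lines
m=mask(c,(3,50,50),(25,255,255),(296,172,345,220))|mask(c,(0,0,0),(0,0,0),(0,0,1,1))
k=cv2.morphologyEx(m,cv2.MORPH_CLOSE,np.ones((11,11)))
q=cv2.boxPoints(cv2.minAreaRect(big(k)[0]))
g=np.array([w2g(ray(c,*p,.062)) for p in q]);print('carton corners gauge',g.round(1),'centre',g.mean(0))
# gauge outline corners from crop (ledge z32 / lip z26)
for (u,v),z in (((79,49),.032),((745,130),.032),((697,493),.012),((36,410),.012)): print('corner',w2g(ray(c,180+u/4.4,115+v/4.4,z)).round(1))
s=r.observe();status(s);print(shift(s,g2w(.040,-.090,.182+.120)))
E
```

```text
org [0.5734389  0.04157612] block [ 39.61302154 -36.75581849]
carton corners gauge [[ -84.1 -103.8]
 [   2.3  -99.7]
 [   5.7 -170.7]
 [ -80.7 -174.4]] centre [ -39.20571073 -137.1866005 ]
corner [104.  198.2]
corner [ 106.7 -200.2]
corner [-108.6 -200.4]
corner [-111.6  195.9]
t 0.15 gauge TCP mm [-276.7 -684.6] tipz 221.9 F gx,gy,z [0.85 0.22] 0.7 gap 1.002
tool x angle rel gauge deg 26.41
[ 548.2 -391.6  102.4]
```

carry_out([
  [50, -36, 0, 5, 0],
  [100, -72, 0, 10, 0],
  [150, -107, 0, 15, 0],
  [200, -143, 0, 20, 0],
  [250, -179, 0, 26.2, 0],
  [300, -215, 0, 26.2, 0],
  [350, -250, 20, 26.2, 0],
  [400, -286, 40, 26.2, 0],
  [450, -322, 60, 26.2, 0],
  [500, -357, 80, 26.2, 0],
  [548, -392, 102, 26.2, 0],
  [548, -392, 102, 26.2, 0],
])

```text
clock: 1.65
ee_pos: [0.604, -0.0466, 0.3006]
eef_rot: [[0.995, -0.095, -0.003], [-0.095, -0.995, 0.004], [-0.003, -0.004, -1.0]]
wrist_force: [-0.2, -0.2, -0.4]
finger_gap: 0.005
```

```bash
sed -i 's/^TH=.*/TH=-0.104/' h.py; python3 - <<'E'
from h import *
from plant import r
s=r.observe();status(s)
for n in('side','top'):
    c=r.capture(n);b=(180,320,180,290) if n=='side' else (180,360,115,240)
    cv2.imwrite(f'pics/{n}1.png',cv2.resize(c['pixels'][b[2]:b[3],b[0]:b[1],::-1],None,fx=4.4,fy=4.4))
s=r.observe();status(s);print(shift(s,g2w(.040,-.072,.182+.066)))
E
```

```text
t 1.65 gauge TCP mm [ 39.2 -84.2] tipz 118.6 F gx,gy,z [-0.22 -0.23] -0.38 gap 0.005
tool x angle rel gauge deg 0.49
t 1.75 gauge TCP mm [ 39.1 -88.6] tipz 119.7 F gx,gy,z [-0.19 -0.54] 0.83 gap 0.005
tool x angle rel gauge deg 0.19
[  1.1 -16.5  53.7]
```

View pics/side1.png

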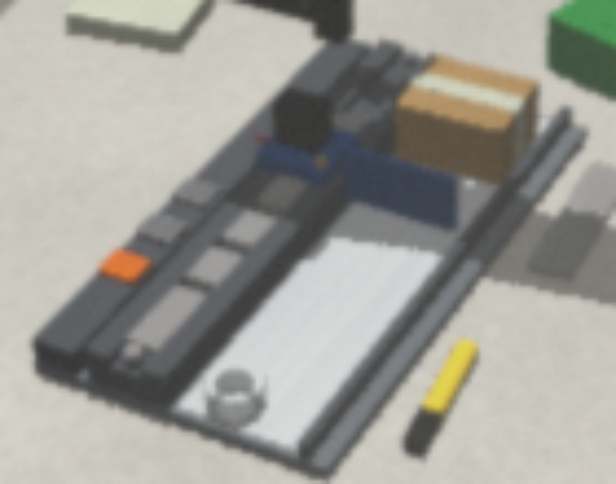

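The fingers (335,20 in the crop) are behind the block and still clear of it. I'll lower them and move forward until they touch.

carry_out([
  [1, 0, 20, 0, 0],
  [1, 0, 40, 0, 0],
  [1, 0, 53, 0, 0],
  [1, 0, 53, 0, 0],
  [1, -6, 53, 0, 0],
  [1, -12, 53, 0, 0],
  [1, -16, 53, 0, 0],
  [1, -20, 53, 0, 0],
  [1, -20, 53, 0, 0],
])

```text
clock: 2.88
ee_pos: [0.6065, -0.0318, 0.2499]
eef_rot: [[0.995, -0.102, 0.0], [-0.102, -0.995, 0.0], [0.0, -0.0, -1.0]]
wrist_force: [0.3, -0.4, -0.1]
finger_gap: 0.01
```

```bash
python3 - <<'E'
from h import *
from plant import r
s=r.observe();status(s)
for n in('side','wrist'):
    c=r.capture(n);b=(180,320,160,290)
    im=c['pixels'][...,::-1]
    if n=='side': im=cv2.resize(im[b[2]:b[3],b[0]:b[1]],None,fx=4.4,fy=4.4)
    cv2.imwrite(f'pics/{n}2.png',im)
s=r.observe();status(s)
E
```

```text
t 2.875 gauge TCP mm [ 40.2 -69.3] tipz 67.9 F gx,gy,z [ 0.31 -0.39] -0.07 gap 0.01
tool x angle rel gauge deg 0.08
t 2.975 gauge TCP mm [ 40.2 -69.9] tipz 67.7 F gx,gy,z [-0.2   0.25] 0.22 gap 0.01
tool x angle rel gauge deg 0.03
```

View pics/side2.png

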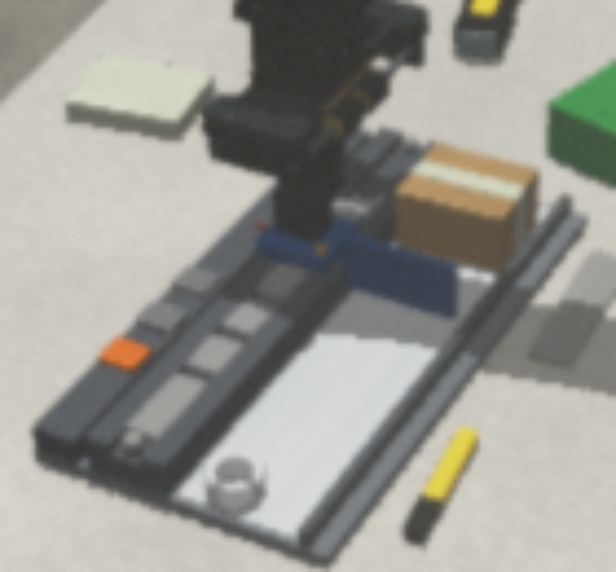

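View pics/wrist2.png

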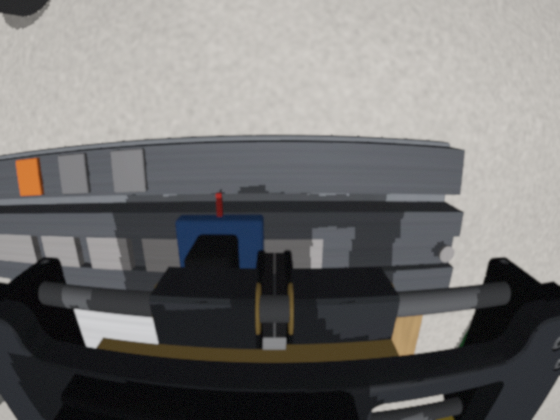

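The wrist view shows the red pointer at (220,205), the orange tag at (29,177) and the fingers at (275,300), just behind the block. I'll push 60 mm, which stops short of the first notch.

carry_out([
  [0, -5, 1, 0, 0],
  [0, -10, 2, 0, 0],
  [0, -15, 2, 0, 0],
  [0, -20, 2, 0, 0],
  [0, -25, 2, 0, 0],
  [0, -30, 2, 0, 0],
  [0, -35, 2, 0, 0],
  [0, -40, 2, 0, 0],
  [0, -45, 2, 0, 0],
  [0, -50, 2, 0, 0],
  [0, -50, 2, 0, 0],
  [0, -50, 2, 0, 0],
])

```text
clock: 4.47
ee_pos: [0.6115, 0.0166, 0.2476]
eef_rot: [[0.995, -0.104, -0.001], [-0.104, -0.995, -0.001], [-0.001, 0.001, -1.0]]
wrist_force: [-1.0, -4.4, 1.2]
finger_gap: 0.008
```

```bash
cat > look.py <<'E'
import sys
from h import *
from plant import r
t=sys.argv[1]
s=r.observe();status(s)
c=r.capture('wrist');K=c['intrinsics'];P=c['pose']
cv2.imwrite(f'pics/w{t}.png',c['pixels'][...,::-1])
def fr(u,v,z):
    x=(u-K[0,2])/K[0,0];y=(v-K[1,2])/K[1,1];a=np.hypot(x,y);d=np.array([np.sin(a)*x/a,np.sin(a)*y/a,np.cos(a)]);d=P[:3,:3]@d
    return P[:3,3]+d*(z-P[2,3])/d[2]
h=cv2.cvtColor(c['pixels'],cv2.COLOR_RGB2HSV)
res={}
for n,lo,hi,z in(('tag',(3,150,100),(16,255,255),.037),('pointer',(172,120,60),(179,255,255),.045),('pointer2',(0,170,60),(2,255,255),.045)):
    m=cv2.inRange(h,lo,hi);m[260:]=0;cs=[q for q in big(m) if cv2.contourArea(q)>4]
    if not cs: print(n,'none');continue
    M=cs[0].reshape(-1,2)
    mm=np.zeros_like(m);cv2.drawContours(mm,[cs[0]],-1,255,-1);v,u=np.nonzero(mm)
    print(n,len(u),(u.mean().round(1),v.mean().round(1)),'gauge',w2g(fr(u.mean(),v.mean(),z)).round(1))
    if n!='tag':
        i=v.argmin();print('  tip',u[v<=v.min()+1].mean(),v.min(),w2g(fr(u[v<=v.min()+1].mean(),v.min(),z)).round(1))
status(r.observe())
E
python3 look.py 3
```

```text
t 4.475 gauge TCP mm [ 40.1 -20.6] tipz 65.6 F gx,gy,z [-0.52 -4.51] 1.17 gap 0.008
tool x angle rel gauge deg -0.01
tag 1129 (np.float64(75.9), np.float64(173.9)) gauge [ 91.1 111.7]
pointer none
pointer2 88 (np.float64(235.2), np.float64(205.2)) gauge [70.5  0.9]
  tip 235.0 194 [77.2  0.8]
t 4.525 gauge TCP mm [ 40.1 -20.3] tipz 65.6 F gx,gy,z [-1.37 -3.26] 1.07 gap 0.007
tool x angle rel gauge deg 0.0
```

View pics/w3.png

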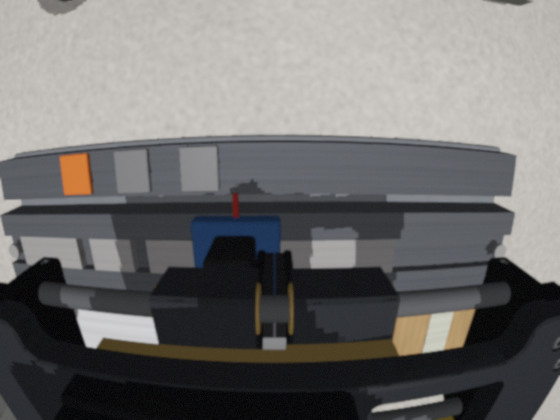

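The pointer is at (235,194) and the stop is moving with about 4 N of push. The pointer is about 111 mm short of the tag. I'll keep pushing through the first notch.

carry_out([
  [0, -5, 0, 0, 0],
  [0, -10, 0, 0, 0],
  [0, -15, 0, 0, 0],
  [0, -20, 0, 0, 0],
  [0, -25, 0, 0, 0],
  [0, -30, 0, 0, 0],
  [0, -35, 0, 0, 0],
  [0, -40, 0, 0, 0],
  [0, -45, 0, 0, 0],
  [0, -50, 0, 0, 0],
  [0, -50, 0, 0, 0],
  [0, -50, 0, 0, 0],
])

```text
clock: 6.02
ee_pos: [0.6167, 0.0675, 0.2476]
eef_rot: [[0.995, -0.103, -0.0], [-0.103, -0.995, 0.0], [-0.0, -0.0, -1.0]]
wrist_force: [-0.5, -3.2, -0.0]
finger_gap: 0.007
```

```bash
python3 look.py 4
```

```text
t 6.025 gauge TCP mm [40.  30.6] tipz 65.6 F gx,gy,z [-0.18 -3.24] -0.04 gap 0.007
tool x angle rel gauge deg 0.05
tag 1480 (np.float64(141.4), np.float64(170.4)) gauge [ 91.  112.5]
pointer none
pointer2 89 (np.float64(235.2), np.float64(205.5)) gauge [70.2 52.4]
  tip 234.8 194 [77.1 52.4]
t 6.075 gauge TCP mm [40.  30.7] tipz 65.6 F gx,gy,z [-0.99 -2.81] -0.22 gap 0.002
tool x angle rel gauge deg 0.06
```

carry_out([
  [0, -5, 0, 0, 0],
  [0, -10, 0, 0, 0],
  [0, -15, 0, 0, 0],
  [0, -20, 0, 0, 0],
  [0, -25, 0, 0, 0],
  [0, -30, 0, 0, 0],
  [0, -35, 0, 0, 0],
  [0, -40, 0, 0, 0],
  [0, -45, 0, 0, 0],
  [0, -45, 0, 0, 0],
  [0, -45, 0, 0, 0],
])

```text
clock: 7.45
ee_pos: [0.6213, 0.1124, 0.2476]
eef_rot: [[0.995, -0.103, -0.0], [-0.103, -0.995, 0.001], [-0.0, -0.001, -1.0]]
wrist_force: [-0.7, -3.3, 0.5]
finger_gap: 0.005
```

```bash
python3 look.py 5
```

```text
t 7.45 gauge TCP mm [39.9 75.7] tipz 65.6 F gx,gy,z [-0.32 -3.32] 0.48 gap 0.005
tool x angle rel gauge deg 0.06
tag 1725 (np.float64(209.8), np.float64(168.3)) gauge [ 91.  113.3]
pointer none
pointer2 90 (np.float64(235.2), np.float64(205.6)) gauge [70.1 97.6]
  tip 235.0 194 [77.1 97.5]
t 7.5 gauge TCP mm [39.9 75.8] tipz 65.6 F gx,gy,z [-0.48 -2.31] -0.16 gap 0.008
tool x angle rel gauge deg 0.06
```

The stop is about 15.8 mm short. I'll approach slowly now.

carry_out([
  [0, -2, 0, 0, 0],
  [0, -4, 0, 0, 0],
  [0, -6, 0, 0, 0],
  [0, -8, 0, 0, 0],
  [0, -10, 0, 0, 0],
  [0, -11, 0, 0, 0],
  [0, -12, 0, 0, 0],
  [0, -12, 0, 0, 0],
  [0, -12, 0, 0, 0],
])

```text
clock: 8.62
ee_pos: [0.6229, 0.1249, 0.2481]
eef_rot: [[0.995, -0.102, 0.002], [-0.102, -0.995, 0.002], [0.001, -0.002, -1.0]]
wrist_force: [-0.1, 0.4, 0.2]
finger_gap: 0.001
```

```bash
python3 look.py 6
```

```text
t 8.625 gauge TCP mm [40.2 88.3] tipz 66.1 F gx,gy,z [-0.16  0.38] 0.2 gap 0.001
tool x angle rel gauge deg 0.08
tag 1752 (np.float64(231.1), np.float64(169.0)) gauge [ 91.  113.4]
pointer none
pointer2 89 (np.float64(231.5), np.float64(206.7)) gauge [ 69.9 112.8]
  tip 231.0 195 [ 77.  112.8]
t 8.675 gauge TCP mm [40.3 88.1] tipz 66.1 F gx,gy,z [0.78 0.72] -0.03 gap 0.008
tool x angle rel gauge deg 0.07
```

The catch clicked in: the push force dropped to zero and the pointer reads 112.8 against the tag at 113.4, measured in the same view. I'll back off, lift, and move behind the carton.

carry_out([
  [0, 10, 0, 0, 0],
  [0, 10, -30, 0, 0],
  [0, 20, -75, 0, 0],
  [-20, 80, -75, 0, 0],
  [-40, 140, -75, 0, 0],
  [-70, 200, -75, 0, 0],
  [-82, 250, -75, 0, 0],
  [-82, 300, -75, 0, 0],
  [-82, 300, -75, 0, 0],
])

```text
clock: 9.8
ee_pos: [0.5085, -0.1719, 0.3229]
eef_rot: [[0.994, -0.113, 0.0], [-0.113, -0.994, -0.002], [0.0, 0.002, -1.0]]
wrist_force: [0.7, 0.7, 0.1]
finger_gap: 0.009
```

```bash
python3 - <<'E'
from h import *
from plant import r
for n in('top','side'):
    c=r.capture(n);b=(180,320,160,290) if n=='side' else (180,360,115,240)
    cv2.imwrite(f'pics/{n}7.png',cv2.resize(c['pixels'][b[2]:b[3],b[0]:b[1],::-1],None,fx=4.4,fy=4.4))
status(r.observe())
E
python3 look.py 7
```

```text
t 9.9 gauge TCP mm [ -41.9 -213.4] tipz 140.8 F gx,gy,z [-0.85  0.63] -0.95 gap 0.01
tool x angle rel gauge deg -0.07
t 9.9 gauge TCP mm [ -41.9 -213.4] tipz 140.8 F gx,gy,z [-0.85  0.63] -0.95 gap 0.01
tool x angle rel gauge deg -0.07
tag none
pointer none
pointer2 none
t 9.95 gauge TCP mm [ -41.7 -212.2] tipz 140.8 F gx,gy,z [-0.13  0.45] 0.19 gap 0.009
tool x angle rel gauge deg 0.06
```

View pics/top7.png

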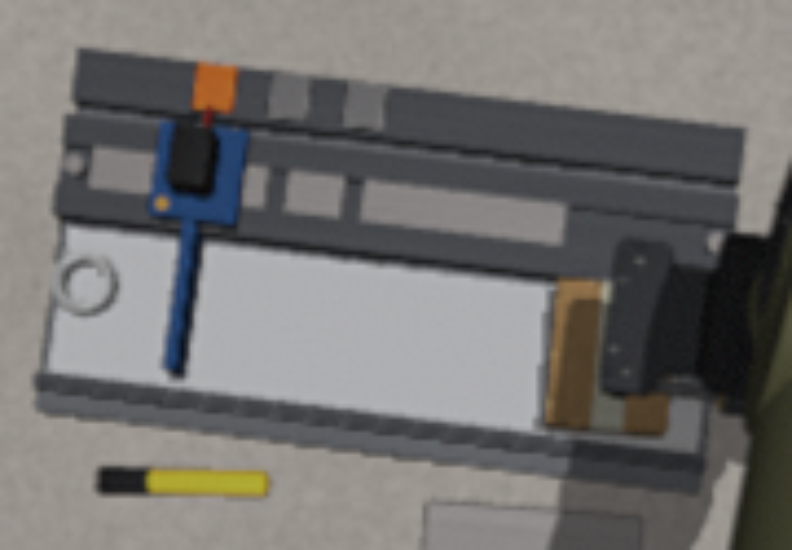

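View pics/side7.png

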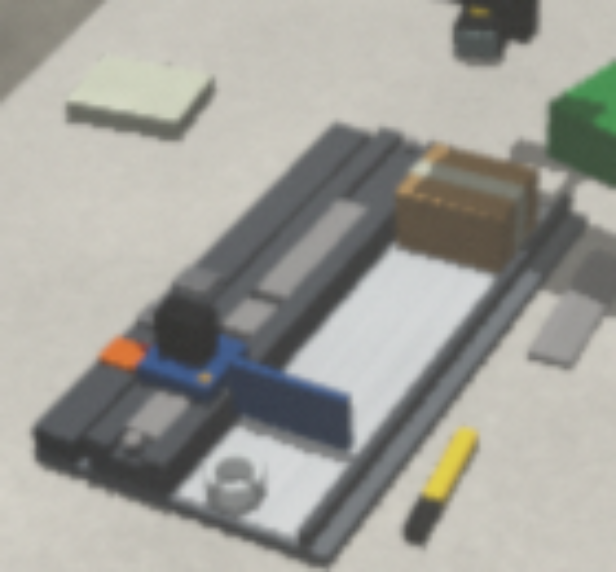

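View pics/w7.png

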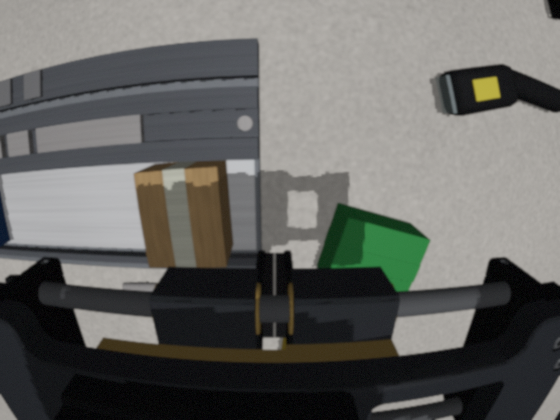

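The stop is in the orange notch (pointer at (208,112) in the top crop). The carton hasn't moved, and the fingers are behind it, between it and the green box. I'll lower them and start pushing.

carry_out([
  [0, -12, 0, 0, 0],
  [0, -12, 40, 0, 0],
  [0, -12, 80, 0, 0],
  [0, -12, 100, 0, 0],
  [0, -12, 112, 0, 0],
  [0, -12, 112, 0, 0],
  [0, -16, 112, 0, 0],
  [0, -20, 112, 0, 0],
  [0, -20, 112, 0, 0],
])

```text
clock: 11.08
ee_pos: [0.5125, -0.1457, 0.2114]
eef_rot: [[0.995, -0.102, 0.001], [-0.102, -0.995, -0.0], [0.001, 0.0, -1.0]]
wrist_force: [-0.5, 0.2, 0.2]
finger_gap: 0.002
```

```bash
python3 look.py 8
```

```text
t 11.075 gauge TCP mm [ -41.5 -192.4] tipz 29.4 F gx,gy,z [-0.52  0.15] 0.22 gap 0.002
tool x angle rel gauge deg 0.08
tag none
pointer none
pointer2 none
t 11.125 gauge TCP mm [ -41.5 -192.7] tipz 29.3 F gx,gy,z [ 0.04 -0.03] 0.07 gap 0.002
tool x angle rel gauge deg 0.05
```

View pics/w8.png

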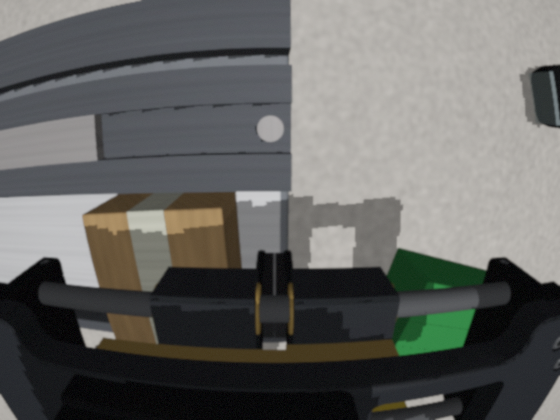

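The carton's -y face is at about column 238 and the fingers at 262, so there's roughly 10 mm between them. I'll push 55 mm.

carry_out([
  [0, -5, 0, 0, 0],
  [0, -10, 0, 0, 0],
  [0, -15, 0, 0, 0],
  [0, -20, 0, 0, 0],
  [0, -25, 0, 0, 0],
  [0, -30, 0, 0, 0],
  [0, -35, 0, 0, 0],
  [0, -40, 0, 0, 0],
  [0, -45, 0, 0, 0],
  [0, -50, 0, 0, 0],
  [0, -55, 0, 0, 0],
  [0, -55, 0, 0, 0],
])

```text
clock: 12.62
ee_pos: [0.518, -0.0908, 0.2107]
eef_rot: [[0.995, -0.102, 0.0], [-0.102, -0.995, 0.0], [0.0, -0.0, -1.0]]
wrist_force: [0.3, -0.0, -1.1]
finger_gap: 0.003
```

```bash
python3 look.py 9
```

```text
t 12.625 gauge TCP mm [ -41.8 -137.1] tipz 28.7 F gx,gy,z [ 0.26 -0.02] -1.1 gap 0.003
tool x angle rel gauge deg 0.08
tag none
pointer none
pointer2 none
t 12.675 gauge TCP mm [ -41.8 -137.4] tipz 28.8 F gx,gy,z [-0.14  0.01] -0.73 gap 0.001
tool x angle rel gauge deg 0.07
```

View pics/w9.png

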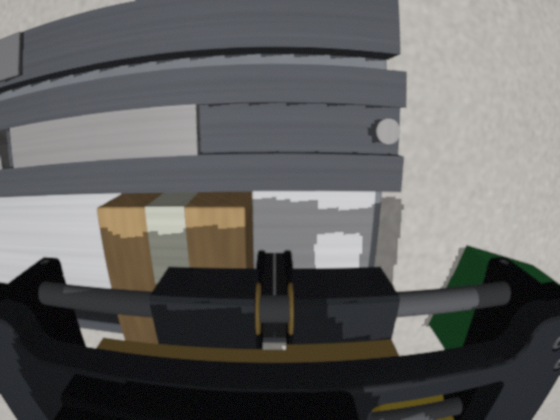

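The carton is moving squarely, with its rear face at column 252. I'll push on in two stages.

carry_out([
  [0, -6, 0, 0, 0],
  [0, -12, 0, 0, 0],
  [0, -18, 0, 0, 0],
  [0, -24, 0, 0, 0],
  [0, -30, 0, 0, 0],
  [0, -36, 0, 0, 0],
  [0, -42, 0, 0, 0],
  [0, -48, 0, 0, 0],
  [0, -54, 0, 0, 0],
  [0, -60, 0, 0, 0],
  [0, -65, 0, 0, 0],
  [0, -70, 0, 0, 0],
])

```text
clock: 14.18
ee_pos: [0.5252, -0.0216, 0.2107]
eef_rot: [[0.995, -0.103, 0.0], [-0.103, -0.995, -0.0], [0.0, 0.0, -1.0]]
wrist_force: [0.1, -1.7, -0.1]
finger_gap: 0.002
```

carry_out([
  [0, -5, 0, 0, 0],
  [0, -10, 0, 0, 0],
  [0, -15, 0, 0, 0],
  [0, -20, 0, 0, 0],
  [0, -25, 0, 0, 0],
  [0, -30, 0, 0, 0],
  [0, -35, 0, 0, 0],
  [0, -40, 0, 0, 0],
  [0, -45, 0, 0, 0],
  [0, -50, 0, 0, 0],
  [0, -55, 0, 0, 0],
  [0, -55, 0, 0, 0],
])

```text
clock: 15.68
ee_pos: [0.5308, 0.0336, 0.2107]
eef_rot: [[0.995, -0.102, 0.0], [-0.102, -0.995, 0.001], [0.0, -0.001, -1.0]]
wrist_force: [0.5, -0.1, -0.6]
finger_gap: 0.003
```

```bash
python3 look.py 10;python3 - <<'E'
from h import *
from plant import r
c=r.capture('side');b=(180,320,160,290)
cv2.imwrite(f'pics/side10.png',cv2.resize(c['pixels'][b[2]:b[3],b[0]:b[1],::-1],None,fx=4.4,fy=4.4))
E
```

```text
t 15.675 gauge TCP mm [-41.9 -12.1] tipz 28.7 F gx,gy,z [ 0.48 -0.07] -0.64 gap 0.003
tool x angle rel gauge deg 0.09
tag 1400 (np.float64(48.3), np.float64(44.7)) gauge [ 89.4 111.2]
pointer none
pointer2 103 (np.float64(34.7), np.float64(76.2)) gauge [ 71.1 114.3]
  tip 34.5 66 [ 76.9 114.5]
t 15.725 gauge TCP mm [-41.8 -12.4] tipz 28.8 F gx,gy,z [-0.4   0.15] -0.11 gap 0.009
tool x angle rel gauge deg 0.07
```

View pics/w10.png

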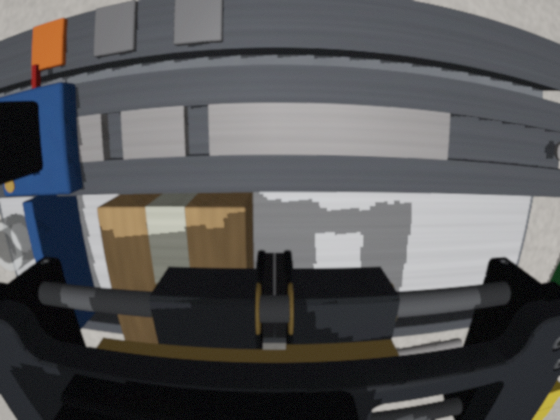

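View pics/side10.png

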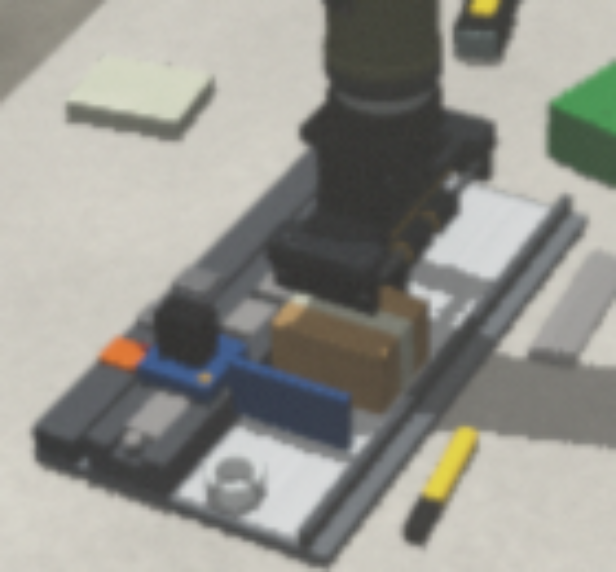

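The carton is square in the bed, with a gap left between it and the plate. I'll go 34 mm more, then in small steps while checking the force.

carry_out([
  [0, -5, 0, 0, 0],
  [0, -10, 0, 0, 0],
  [0, -14, 0, 0, 0],
  [0, -18, 0, 0, 0],
  [0, -22, 0, 0, 0],
  [0, -25, 0, 0, 0],
  [0, -28, 0, 0, 0],
  [0, -30, 0, 0, 0],
  [0, -32, 0, 0, 0],
  [0, -34, 0, 0, 0],
  [0, -34, 0, 0, 0],
])

```text
clock: 17.15
ee_pos: [0.5343, 0.0669, 0.2107]
eef_rot: [[0.995, -0.103, 0.0], [-0.103, -0.995, 0.0], [-0.0, -0.0, -1.0]]
wrist_force: [-0.5, -0.5, -0.1]
finger_gap: 0.006
```

```bash
python3 look.py 11;python3 - <<'E'
from h import *
from plant import r
c=r.capture('side');b=(180,320,180,290)
cv2.imwrite(f'pics/side11.png',cv2.resize(c['pixels'][b[2]:b[3],b[0]:b[1],::-1],None,fx=5.5,fy=5.5))
E
```

```text
t 17.15 gauge TCP mm [-41.9  21.4] tipz 28.7 F gx,gy,z [-0.43 -0.53] -0.14 gap 0.006
tool x angle rel gauge deg 0.05
tag 1812 (np.float64(96.0), np.float64(33.0)) gauge [ 89.2 111.8]
pointer none
pointer2 141 (np.float64(83.6), np.float64(65.4)) gauge [ 71. 114.]
  tip 83.28571428571429 54 [ 76.9 114.3]
t 17.2 gauge TCP mm [-41.9  21.3] tipz 28.7 F gx,gy,z [-0.04  0.08] 0.36 gap 0.008
tool x angle rel gauge deg 0.04
```

View pics/w11.png

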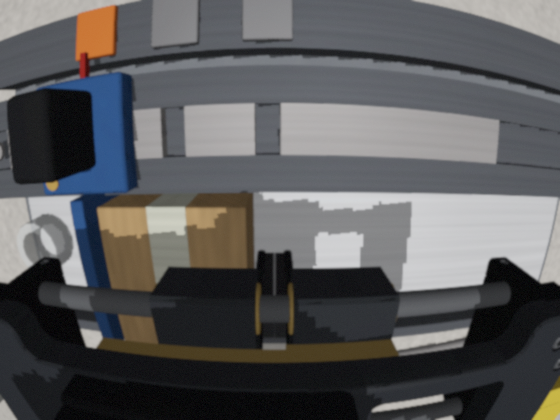

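View pics/side11.png

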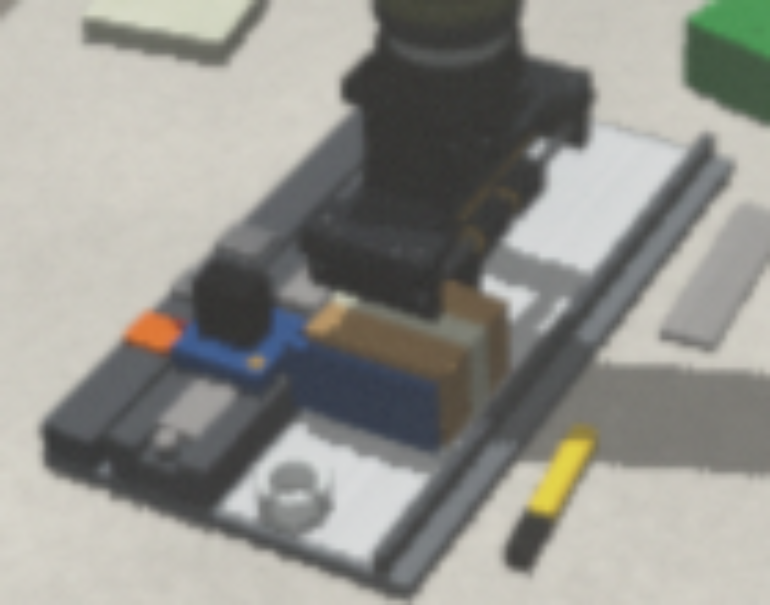

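The carton's front edge is at column 103 and the plate's top at about 85-105, so they're nearly touching. Next 5 mm, gently.

carry_out([
  [0, -1, 0, 0, 0],
  [0, -2, 0, 0, 0],
  [0, -3, 0, 0, 0],
  [0, -4, 0, 0, 0],
  [0, -5, 0, 0, 0],
  [0, -5, 0, 0, 0],
])

```text
clock: 18.0
ee_pos: [0.5348, 0.0717, 0.2107]
eef_rot: [[0.995, -0.103, 0.0], [-0.103, -0.995, 0.0], [0.0, -0.0, -1.0]]
wrist_force: [-0.3, -1.0, -0.2]
finger_gap: 0.005
```

```bash
python3 look.py 12
```

```text
t 18.0 gauge TCP mm [-41.9  26.3] tipz 28.7 F gx,gy,z [-0.21 -1.07] -0.16 gap 0.005
tool x angle rel gauge deg 0.04
tag 1885 (np.float64(104.0), np.float64(31.4)) gauge [ 89.2 111.7]
pointer none
pointer2 144 (np.float64(91.6), np.float64(64.2)) gauge [ 70.8 114. ]
  tip 91.6 52 [ 77.1 114.1]
t 18.05 gauge TCP mm [-41.9  26.3] tipz 28.7 F gx,gy,z [ 0.35 -1.45] -0.49 gap 0.003
tool x angle rel gauge deg 0.04
```

View pics/w12.png

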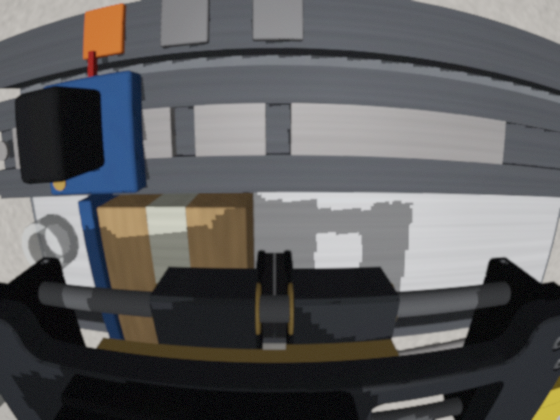

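carry_out([
  [0, -1, 0, 0, 0],
  [0, -2, 0, 0, 0],
  [0, -2, 0, 0, 0],
])

```text
clock: 18.42
ee_pos: [0.5351, 0.0735, 0.2107]
eef_rot: [[0.995, -0.103, 0.0], [-0.103, -0.995, -0.0], [0.0, 0.0, -1.0]]
wrist_force: [1.6, -1.7, -0.2]
finger_gap: 0.004
```

carry_out([
  [0, -1, 0, 0, 0],
  [0, -2, 0, 0, 0],
  [0, -2, 0, 0, 0],
])

```text
clock: 18.8
ee_pos: [0.5356, 0.0745, 0.2108]
eef_rot: [[0.995, -0.104, 0.001], [-0.104, -0.995, -0.002], [0.001, 0.001, -1.0]]
wrist_force: [0.5, -5.4, -0.7]
finger_gap: 0.007
```

```bash
python3 look.py 13
```

```text
t 18.8 gauge TCP mm [-41.4  29.1] tipz 28.8 F gx,gy,z [ 1.1  -5.33] -0.67 gap 0.007
tool x angle rel gauge deg -0.02
tag 1935 (np.float64(107.8), np.float64(31.8)) gauge [ 89.2 111.8]
pointer none
pointer2 145 (np.float64(94.6), np.float64(64.8)) gauge [ 70.8 114.6]
  tip 94.5 53 [ 76.9 114.7]
t 18.85 gauge TCP mm [-41.4  29.1] tipz 28.8 F gx,gy,z [ 2.06 -4.82] 0.58 gap 0.006
tool x angle rel gauge deg -0.02
```

View pics/w13.png

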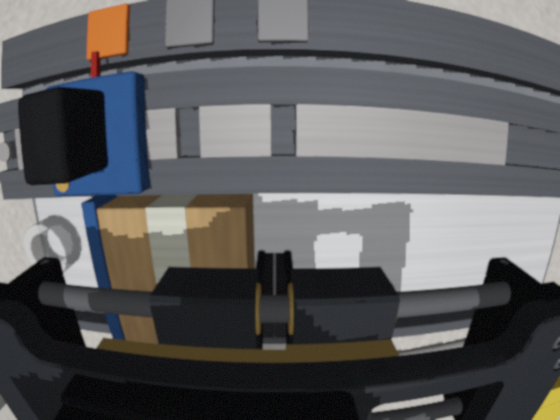

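The force has risen to 5 N and the commanded motion has stalled, so the carton is against the stop. That's half of what the catch holds. I'll back off and lift.

carry_out([
  [0, 4, 0, 0, 0],
  [0, 12, 0, 0, 0],
  [0, 25, 0, 0, 0],
  [0, 35, -20, 0, 0],
  [0, 50, -60, 0, 0],
  [0, 90, -100, 0, 0],
  [0, 150, -100, 0, 0],
  [0, 210, -100, 0, 0],
  [0, 270, -100, 0, 0],
  [0, 300, -100, 0, 0],
  [0, 300, -100, 0, 0],
])

```text
clock: 20.23
ee_pos: [0.5032, -0.2264, 0.3121]
eef_rot: [[0.994, -0.109, 0.001], [-0.109, -0.994, -0.001], [0.001, 0.001, -1.0]]
wrist_force: [0.2, 0.5, -1.2]
finger_gap: 0.007
```

```bash
python3 - <<'E'
from h import *
from plant import r
status(r.observe())
for n in('top','side'):
    c=r.capture(n);b=(180,320,180,290) if n=='side' else (180,360,115,240)
    cv2.imwrite(f'pics/{n}14.png',cv2.resize(c['pixels'][b[2]:b[3],b[0]:b[1],::-1],None,fx=4.4,fy=4.4))
    if n=='top':
        mo=mask(c,(3,150,100),(15,255,255),(215,120,240,143));v,u=np.nonzero(mo);print('tag',w2g(ray(c,u.mean(),v.mean(),.037)))
        m=mask(c,(3,50,50),(25,255,255),(218,160,275,215));k=cv2.morphologyEx(m,cv2.MORPH_CLOSE,np.ones((11,11)))
        q=cv2.boxPoints(cv2.minAreaRect(big(k)[0]));g=np.array([w2g(ray(c,*p,.062)) for p in q]);print('carton',g.round(1),g.mean(0))
        w=pts(c,mask(c,(0,0,0),(179,255,255),(200,130,260,180)),.086,.1);print('block',w2g(w.mean(0)),len(w))
        w=pts(c,mask(c,(100,120,40),(130,255,255),(200,165,245,215)),.05,.068);g=np.array([w2g(p) for p in w]);g=g[g[:,0]<0];print('plate y',np.median(g[:,1]))
E
```

```text
t 20.225 gauge TCP mm [ -42.4 -273.6] tipz 130.1 F gx,gy,z [0.15 0.52] -1.16 gap 0.007
tool x angle rel gauge deg -0.32
tag [ 90.94003687 114.90423369]
carton [[-81.4 110.4]
 [  6.1 110.4]
 [  5.   37.4]
 [-82.3  37.8]] [-38.16128163  74.02962293]
block [ 37.77059239 115.27932024] 139
plate y 114.29019882610861
```

View pics/top14.png

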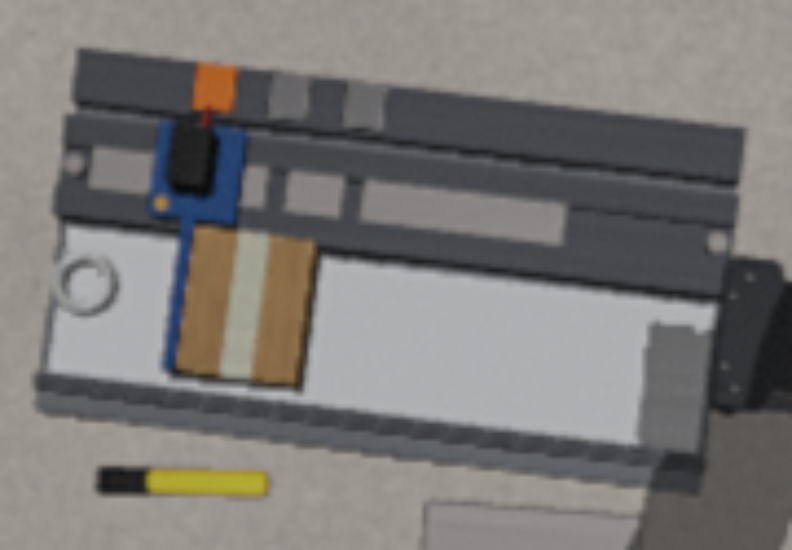

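View pics/side14.png

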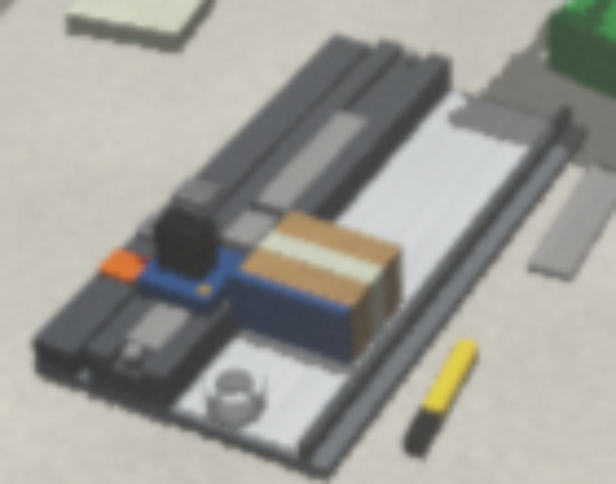

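The top view shows the carton flush against the plate, front face at y = 110 and plate face at about 110-111, and square to it. The stop block is at 115.3 and the tag at 114.9. I'm handing in.

```bash
python3 -c "
from plant import r
print(r.job_done())"
```

```text
the job is handed in; nothing more can be done
None
```

I pushed the blue stop on its own through the first two notches and into the orange-tagged third one. Then I pushed the carton along the bed until it rested against the stop plate, backed the arm clear and handed in. `job_done` gives no verdict.

- **Stop:** it clicked in, with the push force dropping to zero. In the last check the block was at gauge y 115.3 mm and the tag at 114.9 mm, well within the 3 mm allowed. I didn't re-measure the pointer after the arm withdrew.
- **Carton:** I pushed it with at most about 5 N, against the 10–12 N that would force the stop out of its notch. Its front face measured about 110.4 mm and the plate face 110–111 mm. It looked square and flat, with its centre about 36–37 mm from the plate face (32–41 allowed).
- **Bystanders:** the tape roll, marker and shoehorn looked unmoved in the final pictures. I didn't re-check the shoe or scanner at the end, and the arm did not touch either as far as I could see.
- **Disagreements:** near the edge of its picture the wrist camera placed the tag 2–4 mm off from the top camera. At the last push it showed the pointer about 2.8 mm past the tag, with the tag itself off by about 3 mm in that view. I put that down to calibration and relied on the top view. The carton's top also measured about 3 mm too large, because of the coarse pixels.

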